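# Close the coffee flask and keep it warm

## Task

Take the stopper with the plain upright round grip from the sloping draining stand and set it fully home, upright, in the neck of the white flask on the warming plate, and turn the plate's dial so that its pointer stands at the one long mark of its scale. The flask must stay standing in the middle of its plate and everything else, the other two stoppers included, where it is; let go of everything at the end. Either job may come first.

Things in the scene. Friction and masses are not known exactly. Their poses are not given: they have to be found in the camera images.
- stopper: the flask's stopper: cork plug, dark wood flange and grip. Origin on its axis at the flange's underside, z along the axis to the grip. Plug 30 mm long below the origin, diameter 33 mm tapering to 22 at its end; flange diameter 48, z 0 to 6 mm; grip a plain cylinder, diameter 27, z 6 to 46 mm. About 50 g. Starts in any one of the stand's three holes, leaning 30 degrees like the stand
- stand: fixed steel draining stand, left or right of the middle. Its 85 x 220 x 8 mm top plate faces up and towards its own -x, normal 30 degrees from vertical. Origin on the table; the plate's centre is at x = -50, y = 0, its top surface there 65 mm high. Three through holes, diameter 37 mm, at y = -70, 0, 70 mm on its centre line hold the stoppers, which hang by their flanges
- tee_stopper: bystander in the stand: a like stopper whose grip is a cross bar 44 mm long (T shape), top 33 mm above its flange's underside, where its origin lies
- flat_stopper: bystander in the stand: a like stopper with a flat disc head, diameter 42, top 25 mm above its flange's underside, where its origin lies
- flask: white ceramic flask, loose, about 0.7 kg, standing on the warming plate. Origin at the centre of its underside, z up. Belly diameter 104 mm, narrowing from 75 mm height to the neck at 100 mm; neck outer diameter 45 mm; total height 145 mm
- flask_rim (a point): centre of the flask's mouth, in the plane of the rim, 145 mm above the flask's underside. The neck's bore is straight, diameter 37 mm and 43 mm deep; with the stopper home its flange lies on the rim, so the stopper's origin meets this point
- warmer: fixed electric warming plate, left or right of the middle; 170 mm wide, x from -185 to 75 mm. Origin on the table under the centre of its round plate (diameter 132, top 66 mm high) on which the flask stands. On its -x side a black control panel, 120 x 170 mm, faces up and towards -x, normal 30 degrees from vertical; panel centre (dial axis) at x -133, y 0, z 38 mm
- dial (a joint): dial angle in rad, 0 to 4.2: 0 = pointer (white line on one end of the grip bar's top) straight down the slope (warmer's -x), growing clockwise seen facing the panel. Short white marks every 0.5 rad from 0.5 to 4.0, but the mark at 2.0 is long and broad (22 mm): the one to set. Friction about 0.03 Nm; stays where left
- dial_grip (a point): on the dial's axis at grip height, 37 mm above the panel along its normal; turns with the dial: z along the axis away from the panel, x along the grip bar, pointer at the -x end. Bar 42 mm long, 14 thick, 32 high, its top 7 mm above this point; below it a disc of diameter 44 on a base of diameter 68, 14 mm high together
- sugar_jar: bystander: white jar, diameter 60, 120 mm high, origin under its centre
- oil_bottle: bystander beside the control panel: bottle, diameter 44, 130 mm high, origin under its centre
- mug: bystander behind the warming plate: mug, diameter 80, 90 mm high, handle at its +y, origin under its centre
- bowl: bystander behind the stand: bowl, diameter 100, 45 mm high, origin under its centre
- salt: bystander in front of the stand: salt shaker, diameter 40, 68 mm high, origin under its centre
- spoon: bystander: spoon 150 mm long lying along its x, 14 mm high, origin under its centre
Mind the look-alikes: they are no part of the job. Leave any black or brown look-alike of the flask alone.

How it is judged:
By the outcome, as a careful person would: the job done as asked, in the order asked, and still so for the second after the job is handed in, with the robot touching nothing.
It also fails if it takes over 70 s, if anything falls off the work surface, if the arm or the gripper's body presses on something with over 40 N, if the wrist force passes 120 N, or if a joint passes its speed limit or range.

## Robot

A 6-joint arm with a two-finger parallel gripper is mounted at the origin on the work surface. World frame = base frame: x ahead of the robot, y to its left, z up, the work surface at z = 0. Lengths are in mm, angles in rad, forces in N, time in s.
With the tool pointing down it reaches from about 400 to 925 mm from the base axis. Payload 12.5 kg.
Tool frame: the origin (TCP) lies midway between the tips of the shut fingers; the grasp point (between the pads) lies 19 mm behind it; z points along the fingers, y is the line along which they close (so a half turn about z gives the same grasp; the last joint's range is limited). The gripper opens to 95 mm and grips with 3 to 60 N. Pads are 20 mm wide; open, the fingers measure 119 mm over their backs; the gripper's body (75 mm by 180 mm) begins 59 mm behind the grasp point.
Start: joints at [1.09, 0.491, 1.559, -0, 1.092, -0.106], TCP at [228.789, 581.638, 214.661] pointing down, gripper open.
Joint ranges: [-3.1, 3.1], [-0.84, 2.19], [0.05, 2.79], [-1.13, 4.28], [0.06, 2.93], [-2.69, 2.69]. Speed limits (rad/s): [2.22, 2.22, 2.79, 3.14, 3.14, 3.14].

## Interface

Orientations are given as [roll, pitch, yaw] about the fixed x, y, z axes, in that order (R = Rz(yaw) Ry(pitch) Rx(roll)).
In Python, from cell import env gives the robot as it stands.
- The arm moves only by the shell command python3 -m inch 'ROWS'. ROWS is JSON, a list of rows, each a list of 7 numbers: the turn, a rotation vector about the tool's x, y, z in rad, then the shift along the tool's x, y, z in cm, then the closure, from -1 (fully open) to 1 (shut). A call has 1 to 20 rows; each row shifts and turns the commanded pose from where the row before left it, along the tool's axes as they then stand; what a row does not reach is not made up. A row lasts 1/8 s, in which the tool goes at most 62.5 mm and 10.7 degrees, less where a joint would pass 70% of its speed; a pose out of reach is approached as far as the arm can. A call with a gripper value outside its range is refused whole. The fingers move at their own pace and stop on an object; the grip force is fixed at half the most. Time passes only in rows, so rows that do not move let the fingers close. It gives the time, the measured TCP pose, the force, the opening and the grip force at its end, in the units of the state.
- env.state(): the state, without advancing time (a new reading comes with each control period).
- env.read_camera(name): name is "side" or "top"; returns a dict with "img" (384x512x3 uint8, red, green, blue), "depth" (384x512 float32, mm along the optical axis (not along the pixel's ray), 0 where there is no reading), "fx", "fy", "cx", "cy" (pixels), "position" and "orientation" of the camera in the world. Camera axes: x right, y down, z forward; pixel columns grow to the right and rows downward; lengths in mm; the calibration is good to about 2 mm. A picture is of the moment at which its call begins.
- env.job_done(): hands the job in; it is judged then, once.
Trained networks look in a picture, given as the dict that the camera call returned (one of the last four; its "shot" number tells which), for a name from the list of things; names that differ only in an ending like _2 or _b are one class to them, and where a whole thing is asked for, a point or a joint stands for the part that bears it (a point fixed in the world has none). Each returns a list of dicts, best first, with "score" (0 to 1); they miss things now and then, are a little off and sometimes report something else, mostly with a low value. They report only what shows in the picture. A call takes as long as a camera call. They do not tell look-alikes from the thing itself.
- env.find_in(picture, target): "centre" ([x, y, z] in mm, in the coordinates of the camera as it stood for that picture, good to about 4 mm: the middle of the surface that is visible of it).
- env.trace(picture, target): "mask" (384x512 bool, what is visible of it).
The state is a dict: "t": time; "joints": joint angles; "qvel": joint speeds; "tau": joint torques, N m; "eef_pos": TCP position; "tcp_rot": TCP orientation; "ft_force": force on the tool from outside, world axes, zero at the start; "moment": the same for the moment, N m; "opening": opening from 0.0 (shut) to 1.0 (fully open); "grip_force": force on a finger pad.
Only numpy, scipy, OpenCV 4.12 (cv2) and the standard library are available. Lean on these libraries where they do the work, as an engineer would, in place of code of your own. Each camera call takes 0.05 s, during which the arm holds its last target. There are 200 camera calls.

## Working session

There is one attempt and no reset: what is moved stays moved. The work goes in short steps, Python scripts to look and compute and a shell command to move; the robot and the scene stay as the last step left them, time stands still between calls to the robot, and variables do not carry over. Pictures are saved under pics/ and viewed, at most 10 in all, crops included, and the job is handed in when it is done.

```bash
mkdir -p pics; ls; cat > h.py <<'E'
import numpy as np,cv2
from scipy.spatial.transform import Rotation as R
from cell import env
def Rm(o):
    o=np.array(o,float)
    return o if o.shape==(3,3) else R.from_euler('xyz',o).as_matrix()
def cloud(p):
    v,u=np.mgrid[:384,:512];d=p['depth']
    c=np.stack([(u-p['cx'])*d/p['fx'],(v-p['cy'])*d/p['fy'],d],-1)
    return c@Rm(p['orientation']).T+np.array(p['position'])
def w(p,c): return Rm(p['orientation'])@np.array(c)+np.array(p['position'])
E
python3 - <<'E'
from h import *
np.set_printoptions(precision=1,suppress=True)
for n in('side','top'):
    p=env.read_camera(n); cv2.imwrite(f'pics/{n}0.png',cv2.resize(p['img'][...,::-1],(768,576)))
    print(n,p['position'],p['orientation'],p['fx'],p['cx'],p['cy'])
    for t in['stopper','stand','tee_stopper','flat_stopper','flask','warmer','dial','dial_grip','flask_rim','oil_bottle','salt','mug','bowl','sugar_jar','spoon']:
        try: print(t,[(np.round(w(p,r['centre']),0).tolist(),round(r['score'],2)) for r in env.find_in(p,t)[:3]])
        except Exception as e: print(t,e)
print(env.state())
E
```

```text
pics
side [ -51.1 -787.8  848.9] [-2.2  0.  -0.7] 448.12644727830633 258.0839736167532 197.28976374990836
stopper [([537.0, 296.0, 85.0], 0.59)]
stand [([539.0, 199.0, 57.0], 0.86)]
tee_stopper [([537.0, 161.0, 76.0], 0.56), ([540.0, 202.0, 57.0], 0.45)]
flat_stopper [([404.0, -20.0, 7.0], 0.72), ([536.0, 226.0, 77.0], 0.48)]
flask [([672.0, -408.0, 78.0], 0.91), ([314.0, -342.0, 78.0], 0.85), ([595.0, -235.0, 137.0], 0.58)]
warmer [([514.0, -253.0, 45.0], 0.74)]
dial [([474.0, -243.0, 61.0], 0.61)]
dial_grip [([469.0, -237.0, 65.0], 0.63), ([691.0, 268.0, 25.0], 0.61), ([597.0, -237.0, 138.0], 0.42)]
flask_rim [([317.0, -339.0, 78.0], 0.96), ([596.0, -233.0, 138.0], 0.92), ([669.0, -404.0, 77.0], 0.66)]
oil_bottle [([484.0, -113.0, 66.0], 0.87), ([535.0, 296.0, 82.0], 0.53)]
salt [([423.0, 196.0, 39.0], 0.64)]
mug [([753.0, -183.0, 70.0], 0.94)]
bowl [([687.0, 269.0, 25.0], 0.88)]
sugar_jar [([703.0, -5.0, 71.0], 0.78)]
spoon [([405.0, -19.0, 7.0], 0.68)]
top [ 326.4  -33.9 1183.8] [-2.9 -0.  -1.5] 458.9271175592122 253.66577648044432 195.42621766890574
stopper [([543.0, 303.0, 80.0
[... 541 characters left out ...]
.55)]
oil_bottle [([416.0, -16.0, 15.0], 0.39)]
salt [([426.0, 206.0, 66.0], 0.72), ([538.0, 235.0, 87.0], 0.64)]
mug [([749.0, -179.0, 45.0], 0.78)]
bowl [([690.0, 271.0, 20.0], 0.79), ([479.0, -101.0, 90.0], 0.42)]
sugar_jar [([704.0, 12.0, 119.0], 0.92), ([541.0, 303.0, 81.0], 0.22)]
spoon [([413.0, -15.0, 15.0], 0.78)]
{'t': 1.6, 'joints': array([ 1.1,  0.5,  1.6,  0. ,  1.1, -0.1]), 'qvel': array([-0.,  0., -0., -0.,  0.,  0.]), 'tau': array([  0. , -61.2, -25.8,   0.1,   0. ,  -0. ]), 'eef_pos': array([228.8, 581.6, 214.7]), 'tcp_rot': array([ 3.1, -0. ,  2.8]), 'ft_force': array([-1. , -0.4,  0.2]), 'moment': array([ 0. , -0.1,  0. ]), 'grip_force': 0.0, 'opening': 1.0013558765523678}
```

View pics/side0.png

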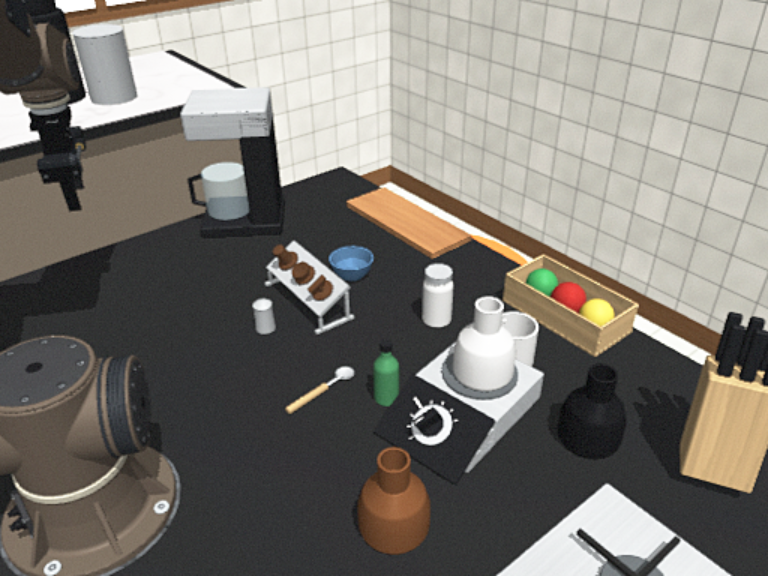

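View pics/top0.png

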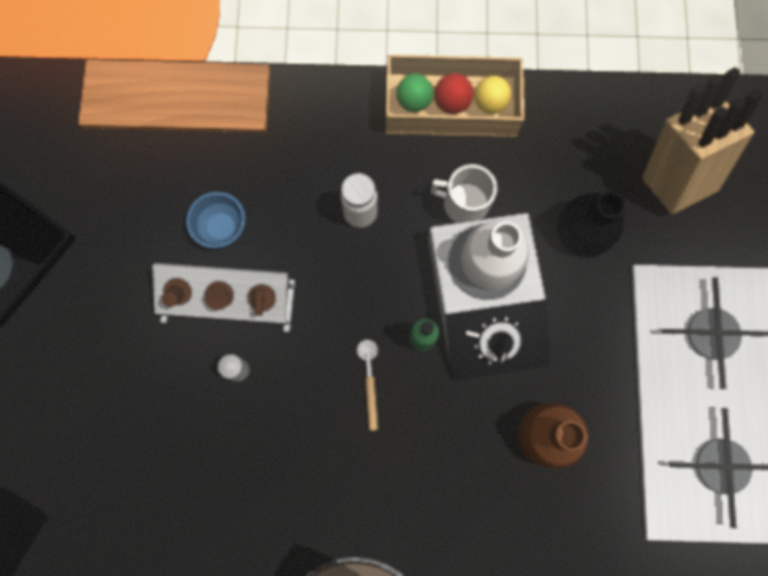

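The side view shows the round-grip stopper at the stand's far-left hole (280,255) and the flat (300,270) and tee (320,290) ones beside it. The white flask is on the warmer (487,345) and the dial at (432,423). In the top view the stopper is at (177,292), the rim at (505,237) and the dial at (500,342).

```bash
python3 - <<'E'
from h import *
from scipy.optimize import least_squares
np.set_printoptions(precision=3,suppress=True)
crops=[]
for n in('side','top'):
    p=env.read_camera(n);C=cloud(p);np.savez(f'{n}.npz',C=C,img=p['img'])
    b=p['img'].astype(int)
    # rim
    m=(np.abs(C[...,2]-211)<5)&(np.hypot(C[...,0]-605,C[...,1]+230)<50);q=C[m]
    f=least_squares(lambda a:np.hypot(q[:,0]-a[0],q[:,1]-a[1])-20.5,[605,-232],loss='soft_l1')
    print(n,'rim',f.x,len(q),q[:,2].mean(),np.sqrt(f.cost*2/len(q)))
    # stand plate: bright pixels
    m=(b.min(-1)>110)&(np.abs(C[...,0]-540)<70)&(np.abs(C[...,1]-235)<150)&(C[...,2]>30)&(C[...,2]<100);q=C[m]
    c=np.median(q,0)
    for _ in range(5):
        u,s,vt=np.linalg.svd(q-q.mean(0),full_matrices=False);d=(q-q.mean(0))@vt[2];q=q[np.abs(d)<4]
    nn=vt[2]*np.sign(vt[2][2]);print('stand n',nn,np.degrees(np.arccos(nn[2])),'yaw',np.degrees(np.arctan2(nn[1],nn[0]))-180,len(q))
    yaw=np.arctan2(-nn[1],-nn[0])
    ex=np.array([np.cos(yaw),np.sin(yaw),0]);ey=np.array([-ex[1],ex[0],0]);up=np.cross(ey,nn)*1
    a=q@ey;bb=q@np.cross(ey,nn)
    r=cv2.minAreaRect(np.c_[a,bb].astype(np.float32));print(r)
    mid=r[0][0]*ey+r[0][1]*np.cross(ey,nn)+(q@nn).mean()*nn;print('plate centre',mid)
    # dark brown stopper things above plate
    m=(b.max(-1)<150)&(np.abs(C[...,0]-540)<75)&(np.abs(C[...,1]-235)<130);h=(C-mid)@nn;m&=(h>2)&(h<60)
    X=C[m];h=h[m];al=(X-mid)@ey;ac=(X-mid)@np.cross(ey,nn)
    for k in(-70,0,70):
        s=np.abs(al-k)<33;print('hole',k,'n',s.sum(),'hmax',np.percentile(h[s],[50,90,98]),'top al/ac',al[s&(h>15)].mean()-k,ac[s&(h>15)].mean())
    # warmer panel + dial
    m=(b.max(-1)<60)&(np.abs(C[...,0]-475)<70)&(np.abs(C[...,1]+228)<100)&(C[...,2]>8)&(C[...,2]<75);q=C[m]
    for _ in range(8):
        u,s,vt=np.linalg.svd(q-q.mean(0),full_matrices=False);d=(q-q.mean(0))@vt[2];q=q[np.abs(d)<4]
    nn=vt[2]*np.sign(vt[2][2]);print('panel n',nn,np.degrees(np.arccos(nn[2])),'yaw',np.degrees(np.arctan2(-nn[1],-nn[0])),len(q))
    h=(C-q.mean(0))@nn;m=(h>28)&(h<50)&(np.hypot(C[...,0]-455,C[...,1]+228)<60)&(C[...,2]<130);g=C[m]
    print('bar',len(g),g.mean(0),h[m].max())
    yw=np.arctan2(-nn[1],-nn[0]);e2=np.array([-np.sin(yw),np.cos(yw),0]);e1=np.cross(e2,nn)
    print('rect(y,upslope)',cv2.minAreaRect(np.c_[g@e2,g@e1].astype(np.float32)))
    for (v,u) in [(0,0)]:
        pass
    vs,us=np.where(m) if m.any() else ([190],[280])
    cv,cu=int(np.mean(vs)),int(np.mean(us));crops.append(cv2.resize(p['img'][cv-38:cv+38,cu-50:cu+50,::-1],(400,300),interpolation=3))
    mm=(np.hypot(C[...,0]-540,C[...,1]-235)<110)&(C[...,2]>30);vs,us=np.where(mm);cv,cu=int(np.mean(vs)),int(np.mean(us));crops.append(cv2.resize(p['img'][cv-38:cv+38,cu-50:cu+50,::-1],(400,300),interpolation=3))
cv2.imwrite('pics/c1.png',np.vstack([np.hstack(crops[:2]),np.hstack(crops[2:])]))
E
```

```text
side rim [ 616.301 -215.019] 89 209.11351816189313 1.2807041741986511
stand n [-0.494  0.018  0.869] 29.648160880130824 yaw -2.0607975719049136 708
((253.087890625, 500.4957580566406), (221.78944396972656, 85.35377502441406), 0.6138215065002441)
plate centre [548.588 233.512  63.346]
hole -70 n 174 hmax [ 8.438 32.692 35.517] top al/ac -1.9191838040931941 -2.6088100151337703
hole 0 n 170 hmax [22.767 26.731 28.786] top al/ac -2.588858610402106 -0.8871609682612173
hole 70 n 180 hmax [16.34  44.561 47.21 ] top al/ac -4.060685390604846 -0.17494156676097178
panel n [-0.489 -0.086  0.868] 29.79448088410188 yaw 9.948612216022733 2009
bar 139 [ 465.383 -237.55    71.391] 47.29670042554738
rect(y,upslope) ((-312.67529296875, 398.4167175292969), (15.64472770690918, 41.3411979675293), 25.819061279296875)
top rim [ 615.479 -211.054] 120 210.62167409456467 1.1093091438128453
stand n [-0.497  0.022  0.867] 29.845080092866027 yaw -2.5407758178030235 1847
((262.32989501953125, 498.43707275390625), (220.922607421875, 87.29047393798828), 0.07748740911483765)
plate centre [547.972 238.272  65.848]
hole -70 n 304 hmax [ 7.688 32.984 35.123] top al/ac -1.258027950932643 1.3065558245611275
hole 0 n 305 hmax [23.716 26.909 28.434] top al/ac -1.3027127189881769 1.106004846962286
hole 70 n 322 hmax [10.459 46.097 48.213] top al/ac -3.1027269862058233 3.2485587355338565
panel n [-0.491 -0.086  0.867] 29.90040285266676 yaw 9.89557934604379 1897
bar 127 [ 466.869 -230.529   75.398] 48.4521015518745
rect(y,upslope) ((-308.8785400390625, 400.5437316894531), (16.063169479370117, 41.31459045410156), 21.3724308013916)
```

View pics/c1.png

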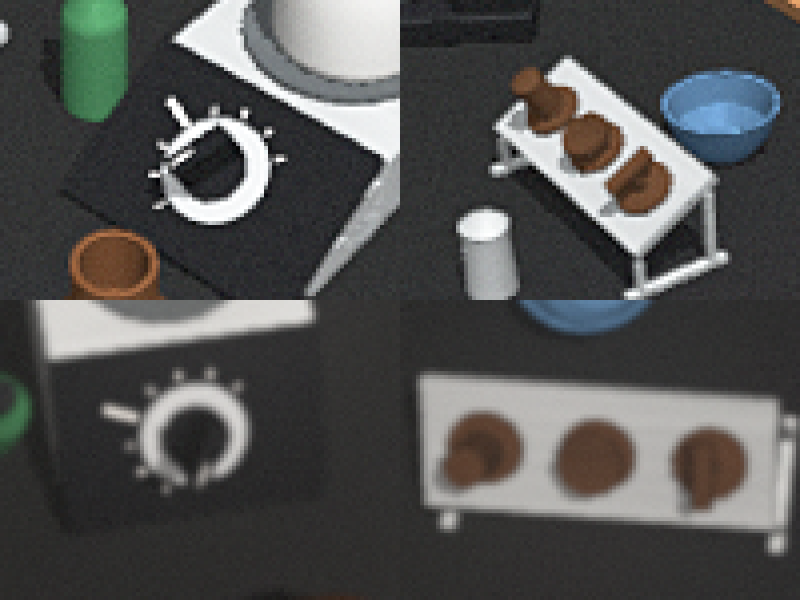

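The crops confirm that the stopper is in the hole at stand y=+70 (top-down crop at left). The long mark is at the upper left of the dial and the pointer is at the lower-left end of the bar, so it needs about +1.6 rad. Next I work out the first grasp pose.

```bash
cat >> h.py <<'E'
np.set_printoptions(precision=3,suppress=True)
def tool(y,z):
    z=np.array(z)/np.linalg.norm(z);y=np.array(y)-np.dot(y,z)*z;y/=np.linalg.norm(y)
    return np.c_[np.cross(y,z),y,z]
def go(Rt,pt):
    s=env.state();Rc=Rm(s['tcp_rot']);rv=R.from_matrix(Rc.T@Rt).as_rotvec()
    print('t',s['t'],'turn',rv,'rows>=',np.linalg.norm(rv)/.186,'shift(cm, after turn)',Rt.T@(np.array(pt)-s['eef_pos'])/10,'shift(before)',Rc.T@(np.array(pt)-s['eef_pos'])/10)
def ax(yawdeg):
    y=np.radians(yawdeg);ex=np.array([np.cos(y),np.sin(y),0]);n=-.5*ex+np.array([0,0,.866]);e2=np.array([-ex[1],ex[0],0]);return n,np.cross(e2,n),e2   # normal, upslope, left
E
python3 - <<'E'
from h import *
n,up,le=ax(-2.3);H=np.array([548.3,235.9,65])+70*le;print('hole',H)
nw,uw,lw=ax(9.9)
P=np.array([484.9,-235.9,38])
for k in('side','top'):
    f=np.load(k+'.npz');C=f['C'];d=C-H;h=d@n;m=(h>41)&(h<52)&(np.linalg.norm(d-h[...,None]*n,axis=-1)<30)
    q=d[m];print(k,m.sum(),'up/left mean',(q@up).mean(),(q@le).mean(),'range',np.ptp(q@up),np.ptp(q@le), (q@up).min()+13.5,(q@le).min()+13.5,'h',np.median(h[m]))
    d=C-P;h=d@nw;m=(h>39)&(h<50)&(np.linalg.norm(d-h[...,None]*nw,axis=-1)<35);q=d[m]
    r=cv2.minAreaRect(np.c_[q@lw,q@uw].astype(np.float32));print(' bar',m.sum(),np.median(h[m]),r)
    b=f['img'].astype(int).min(-1);w=m&(b>90);print(' pointer px',w.sum(),(d[w]@lw).mean(),(d[w]@uw).mean())
    h0=np.abs(d@nw)<8;rad=np.hypot(d@lw,d@uw);w=h0&(b>90)&(rad>38)&(rad<75)
    th=np.arctan2((d@lw)[w],-(d@uw)[w]);print(' marks',np.histogram(th,np.arange(0,4,.25)));ww=(th>1.75)&(th<2.3);print('long mark mean angle',th[ww].mean(),(d@lw)[w][ww].mean(),(d@uw)[w][ww].mean())
Rg=tool(up,-n)
go(Rg,H+90*n); go(Rg,H+11*n)
E
```

```text
hole [551.109 305.844  65.   ]
side 33 up/left mean -0.4720658768044788 -2.542444438455329 range 22.859432061370022 26.29784128081831 1.5940160584764111 -1.6411328069269473 h 43.192295845959066
 bar 84 42.293276316757805 ((3.874269485473633, 1.2116622924804688), (15.537093162536621, 40.775390625), 22.69538116455078)
 pointer px 15 8.778458106344646 -3.328723313552523
 marks (array([ 0,  0,  7,  0, 10,  6,  7, 27, 10,  9,  4, 12,  1,  0,  0]), array([0.  , 0.25, 0.5 , 0.75, 1.  , 1.25, 1.5 , 1.75, 2.  , 2.25, 2.5 ,
       2.75, 3.  , 3.25, 3.5 , 3.75]))
long mark mean angle 1.9734518492385456 47.50350271186558 20.052850143338283
top 101 up/left mean 1.579354242844247 1.2807734890356337 range 25.486362629381702 27.15461044530776 1.6814970572678885 2.2711677313188208 h 45.44996098703678
 bar 93 43.53180429132385 ((7.702943801879883, 3.3213443756103516), (16.164260864257812, 40.38578796386719), 26.03734588623047)
 pointer px 17 9.980294891919197 -8.01051525720413
 marks (array([ 0,  1,  2,  1,  8,  6,  9, 32, 17, 14,  7, 17,  7,  0,  0]), array([0.  , 0.25, 0.5 , 0.75, 1.  , 1.25, 1.5 , 1.75, 2.  , 2.25, 2.5 ,
       2.75, 3.  , 3.25, 3.5 , 3.75]))
long mark mean angle 1.9857655510315646 46.5881160228923 20.32634375679495
t 1.7 turn [-0.455 -0.323  1.206] rows>= 7.145121308714909 shift(cm, after turn) [-26.263  21.368  20.617] shift(before) [-35.841 -15.343   7.17 ]
t 1.7 turn [-0.455 -0.323  1.206] rows>= 7.145121308714909 shift(cm, after turn) [-26.263  21.368  28.517] shift(before) [-39.572 -14.046  14.012]
```

```bash
python3 -m inch '[[-0.057,-0.040,0.151,0,0,0,-1],[-0.057,-0.040,0.151,0,0,0,-1],[-0.057,-0.040,0.151,0,0,0,-1],[-0.057,-0.040,0.151,0,0,0,-1],[-0.057,-0.040,0.151,0,0,0,-1],[-0.057,-0.040,0.151,0,0,0,-1],[-0.057,-0.040,0.151,0,0,0,-1],[-0.057,-0.040,0.151,0,0,0,-1],[0,0,0,-3.28,2.67,2.58,-1],[0,0,0,-3.28,2.67,2.58,-1],[0,0,0,-3.28,2.67,2.58,-1],[0,0,0,-3.28,2.67,2.58,-1],[0,0,0,-3.28,2.67,2.58,-1],[0,0,0,-3.28,2.67,2.58,-1],[0,0,0,-3.28,2.67,2.58,-1],[0,0,0,-3.28,2.67,2.58,-1],[0,0,0,0,0,0,-1]]'
cat > g1.py <<'E'
from h import *
n,up,le=ax(-2.3);H=np.array([551.1,305.8,65]);Rg=tool(up,-n)
go(Rg,H+90*n); go(Rg,H+11*n); print(env.state()['joints'],env.state()['eef_pos'])
E
python3 g1.py
```

```text
t: 3.82
eef_pos: [507.7, 305.5, 141.0]
tcp_rot: [2.619, -0.003, 1.526]
ft_force: [0.6, -0.7, 1.0]
opening: 1.0
grip_force: 0.0
t 3.825 turn [-0.001 -0.    -0.006] rows>= 0.03201381766102506 shift(cm, after turn) [ 0.207 -0.042 -0.248] shift(before) [ 0.206 -0.044 -0.248]
t 3.825 turn [-0.001 -0.    -0.006] rows>= 0.03201381766102506 shift(cm, after turn) [ 0.207 -0.042  7.651] shift(before) [ 0.205 -0.033  7.651]
[ 0.56   0.453  2.013 -0.906  0.366  1.413] [507.658 305.477 140.999]
```

```bash
python3 -m inch '[[0,0,0,0.2,-0.04,1.2,-1],[0,0,0,0,0,2,-1],[0,0,0,0,0,2,-1],[0,0,0,0,0,1.4,-1],[0,0,0,0,0,1,-1],[0,0,0,0,0,0,-1],[0,0,0,0,0,0,-1]]'; python3 - <<'E'
from h import *
p=env.read_camera('side');a=p['img'][130:206,150:250,::-1];q=env.read_camera('top');b=q['img'][150:226,70:170,::-1]
cv2.imwrite('pics/d.png',np.hstack([cv2.resize(a,(400,300)),cv2.resize(b,(400,300))]))
E
python3 g1.py
```

```text
t: 4.7
eef_pos: [545.3, 310.3, 79.5]
tcp_rot: [2.626, -0.002, 1.529]
ft_force: [-0.4, -0.8, 0.2]
opening: 1.002
grip_force: 0.0
t 4.8 turn [-0.008 -0.002 -0.002] rows>= 0.04323930560104141 shift(cm, after turn) [-0.423 -0.211 -7.434] shift(before) [-0.411 -0.266 -7.433]
t 4.8 turn [-0.008 -0.002 -0.002] rows>= 0.04323930560104141 shift(cm, after turn) [-0.423 -0.211  0.466] shift(before) [-0.424 -0.206  0.467]
[ 0.526  0.59   1.976 -1.133  0.295  1.624] [545.273 310.265  79.615]
```

View pics/d.png

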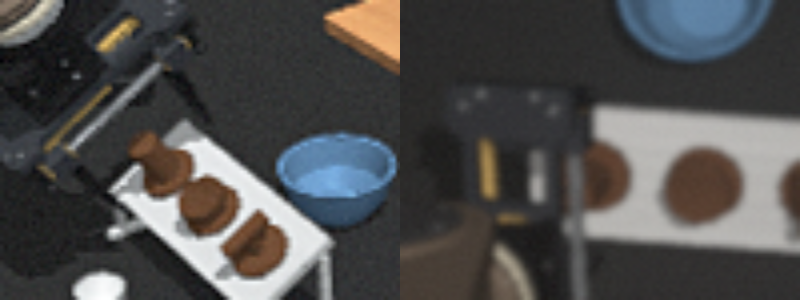

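The picture shows the gripper stopping short, above and beside the stopper, because joint 4 is at its limit. I'll back out and grip across the slope (closing along the stand's y) with a steeper tool and part-open fingers.

```bash
python3 -m inch '[[0,0,0,0,0,-2,-1],[0,0,0,0,0,-4,-1],[0,0,0,0,0,-4,-1],[0,0,0,0,0,0,-1]]'
cat > g2.py <<'E'
from h import *
n,up,le=ax(-2.3);H=np.array([551.1,305.8,65])
b=np.radians(12);ex=np.array([le[1],-le[0],0]);z=np.sin(b)*ex-np.array([0,0,np.cos(b)])
Rg=tool(le,z);T=H+31*n+up*.5+19*z
go(Rg,T-70*z); go(Rg,T); print(env.state()['joints'],env.state()['eef_pos'],env.state()['opening'])
E
python3 g2.py
```

```text
t: 5.3
eef_pos: [495.7, 312.7, 169.0]
tcp_rot: [2.623, -0.005, 1.53]
ft_force: [-0.1, 0.2, 0.2]
opening: 0.997
grip_force: 0.0
t 5.3 turn [ 0.247  0.239 -1.559] rows>= 8.584208807945377 shift(cm, after turn) [-2.368 -0.467  3.261] shift(before) [-0.48   1.263  3.826]
t 5.3 turn [ 0.247  0.239 -1.559] rows>= 8.584208807945377 shift(cm, after turn) [-2.368 -0.467 10.261] shift(before) [-0.514 -0.87  10.493]
[ 0.583  0.402  1.997 -0.78   0.419  1.295] [495.718 312.702 168.957] 0.9972986906069711
```

```bash
python3 -m inch '[[0.0247,0.0239,-0.156,0,0,0,0],[0.0247,0.0239,-0.156,0,0,0,0],[0.0247,0.0239,-0.156,0,0,0,0],[0.0247,0.0239,-0.156,0,0,0,0],[0.0247,0.0239,-0.156,0,0,0,0],[0.0247,0.0239,-0.156,0,0,0,0],[0.0247,0.0239,-0.156,0,0,0,0],[0.0247,0.0239,-0.156,0,0,0,0],[0.0247,0.0239,-0.156,0,0,0,0],[0.0247,0.0239,-0.156,0,0,0,0],[0,0,0,-2.3,-0.45,2.2,0],[0,0,0,0,0,0,0],[0,0,0,0,0,0,0]]'; python3 g2.py
```

```text
t: 6.92
eef_pos: [522.6, 306.0, 148.7]
tcp_rot: [-3.138, 0.205, 3.1]
ft_force: [-0.1, 0.0, 0.2]
opening: 0.503
grip_force: 0.0
t 6.925 turn [-0.004 -0.004 -0.001] rows>= 0.032945244459103094 shift(cm, after turn) [-0.137  0.095  0.72 ] shift(before) [-0.14   0.098  0.719]
t 6.925 turn [-0.004 -0.004 -0.001] rows>= 0.032945244459103094 shift(cm, after turn) [-0.137  0.095  7.72 ] shift(before) [-0.169  0.128  7.719]
[ 0.467  0.485  1.798 -0.163  0.688 -0.945] [522.579 305.998 148.738] 0.5025012423748243
```

```bash
python3 -m inch '[[0,0,0,-0.14,0.1,2,0],[0,0,0,0,0,2,0],[0,0,0,0,0,1.5,0],[0,0,0,0,0,1.2,0],[0,0,0,0,0,0.9,0],[0,0,0,0,0,0,0],[0,0,0,0,0,0,0]]'; python3 g2.py;  python3 - <<'E'
from h import *
p=env.read_camera('side');a=p['img'][130:206,150:250,::-1];q=env.read_camera('top');b=q['img'][150:226,70:170,::-1]
cv2.imwrite('pics/e.png',np.hstack([cv2.resize(a,(400,300)),cv2.resize(b,(400,300))]))
E
```

```text
t: 7.8
eef_pos: [540.0, 306.5, 75.5]
tcp_rot: [-3.139, 0.207, 3.101]
ft_force: [-0.8, 0.1, 0.5]
opening: 0.498
grip_force: 0.0
t 7.8 turn [-0.003 -0.003 -0.001] rows>= 0.02286495764304212 shift(cm, after turn) [ 0.039 -0.025 -6.8  ] shift(before) [ 0.058 -0.046 -6.8  ]
t 7.8 turn [-0.003 -0.003 -0.001] rows>= 0.02286495764304212 shift(cm, after turn) [ 0.039 -0.025  0.2  ] shift(before) [ 0.038 -0.025  0.2  ]
[ 0.454  0.604  1.82  -0.194  0.545 -0.918] [539.968 306.5    75.545] 0.4977948702040384
```

View pics/e.png

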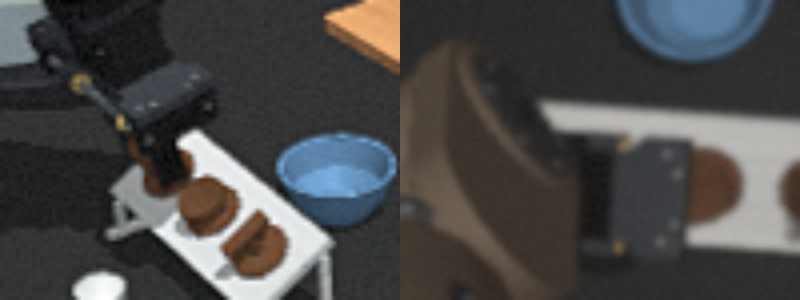

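The right finger stands between the grip and the flat stopper without touching either (side crop, about (170,165)). I close and lift along the stopper's axis.

```bash
python3 -m inch '[[0,0,0,0,0,0.1,1],[0,0,0,0,0,0,1],[0,0,0,0,0,0,1],[0,0,0,0,0,0,1],[0,0,0,0,0,0,1]]'; python3 -m inch '[[0,0,0,0.31,0,-0.95,1],[0,0,0,0.62,0,-1.9,1],[0,0,0,0.62,0,-1.9,1],[0,0,0,0.93,0,-2.85,1],[0,0,0,0,0,-4,1],[0,0,0,0,0,-6,1],[0,0,0,0,0,-2,1],[0,0,0,0,0,0,1]]'
```

```text
t: 8.52
eef_pos: [540.0, 306.4, 74.3]
tcp_rot: [-3.138, 0.206, 3.101]
ft_force: [-1.7, 0.8, 2.1]
opening: 0.282
grip_force: 30.0
t: 9.52
eef_pos: [475.3, 309.9, 263.5]
tcp_rot: [-3.141, 0.21, 3.101]
ft_force: [0.5, -0.2, -1.7]
opening: 0.278
grip_force: 30.0
```

```bash
cat > g3.py <<'E'
from h import *
import sys
Rk=Rm([-3.138,.206,3.101]);Ot=Rk.T@(np.array([551.1,305.8,65])-[540,306.4,74.3]);n,_,_=ax(-2.3);at=Rk.T@n
def target(O,phi,tilt=np.radians(17.9)):
    r=np.array([np.cos(phi),np.sin(phi),0]);z=-np.sin(tilt)*r-np.array([0,0,np.cos(tilt)])
    Rt=tool([-r[1],r[0],0],z);return Rt,np.array(O)-Rt@Ot
if __name__=='__main__':
    print('Ot',Ot,'at',at);s=env.state();Rc=Rm(s['tcp_rot']);print('stopper now',s['eef_pos']+Rc@Ot,Rc@at)
    Rt,p=target([float(x) for x in sys.argv[1:4]],np.arctan2(-213,616));print(Rt@at);go(Rt,p)
    print(s['joints'],s['ft_force'])
E
python3 g3.py 616 -213 270
```

```text
Ot [-8.978 -0.108 11.377] at [ 0.312 -0.004 -0.95 ]
stopper now [486.391 309.356 254.192] [-0.503  0.018  0.864]
[-0.006 -0.002  1.   ]
t 9.525 turn [-0.016  0.518  0.295] rows>= 3.2073011434438237 shift(cm, after turn) [-27.82  -44.812 -11.101] shift(before) [-15.785 -51.52    1.346]
[ 0.515  0.3    1.75  -0.14   0.918 -0.94 ] [ 0.537 -0.248 -1.731]
```

```bash
python3 -m inch '[[-0.003,0.104,0.059,0,0,0,1],[-0.003,0.104,0.059,0,0,0,1],[-0.003,0.104,0.059,0,0,0,1],[-0.003,0.104,0.059,0,0,0,1],[-0.003,0.104,0.059,0,0,0,1],[0,0,0,-2.53,-4.07,-1.01,1],[0,0,0,-2.53,-4.07,-1.01,1],[0,0,0,-2.53,-4.07,-1.01,1],[0,0,0,-2.53,-4.07,-1.01,1],[0,0,0,-2.53,-4.07,-1.01,1],[0,0,0,-2.53,-4.07,-1.01,1],[0,0,0,-2.53,-4.07,-1.01,1],[0,0,0,-2.53,-4.07,-1.01,1],[0,0,0,-2.53,-4.07,-1.01,1],[0,0,0,-2.53,-4.07,-1.01,1],[0,0,0,-2.53,-4.07,-1.01,1],[0,0,0,0,0,0,1],[0,0,0,0,0,0,1]]'; python3 g3.py 616 -213 270
python3 - <<'E'
from h import *
im=[]
for n in('side','top'):
    p=env.read_camera(n);C=cloud(p);np.savez(n+'2.npz',C=C,img=p['img'])
    o=np.array([616,-213,240.]);c=Rm(p['orientation']).T@(o-p['position']);u=int(p['fx']*c[0]/c[2]+p['cx']);v=int(p['fy']*c[1]/c[2]+p['cy']);print(n,u,v)
    im.append(cv2.resize(p['img'][v-45:v+45,u-30:u+30,::-1],(400,600),interpolation=3))
cv2.imwrite('pics/f.png',np.hstack(im))
E
```

```text
t: 11.78
eef_pos: [611.4, -210.8, 280.7]
tcp_rot: [-3.137, -0.319, 2.806]
ft_force: [-0.3, -0.3, -0.2]
opening: 0.278
grip_force: 30.0
Ot [-8.978 -0.108 11.377] at [ 0.312 -0.004 -0.95 ]
stopper now [ 616.037 -212.61   267.112] [0.001 0.    1.   ]
[-0.006 -0.002  1.   ]
t 11.775 turn [-0.004 -0.006 -0.002] rows>= 0.03983275475867323 shift(cm, after turn) [ 0.087 -0.044 -0.272] shift(before) [ 0.089 -0.045 -0.272]
[-0.421  0.616  1.188 -0.031  1.655 -1.655] [-0.33  -0.292 -0.234]
side 326 192
top 340 153
```

View pics/f.png

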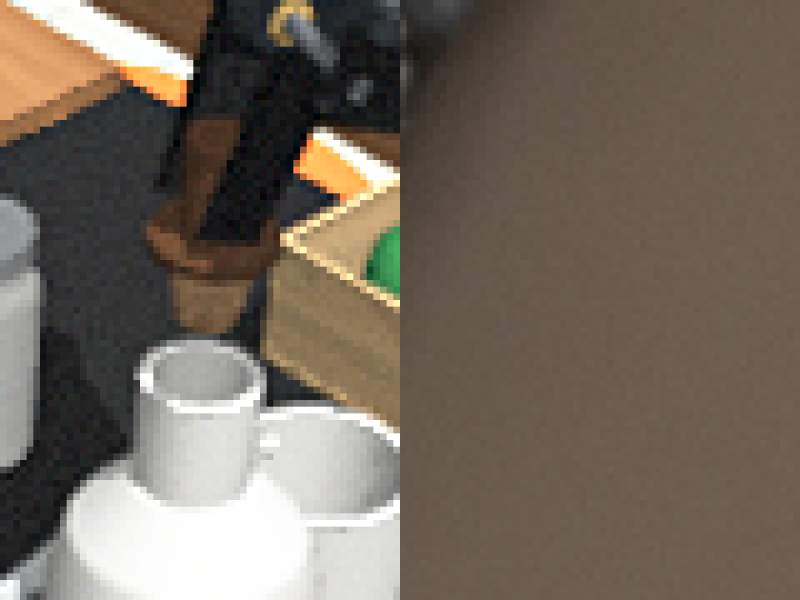

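The side crop shows the stopper held nearly upright above the flask's mouth: flange centre at about (212,240), mouth at (200,375). The arm hides the top view. I fit both shapes in the side cloud, so any calibration error cancels.

```bash
cat > fit.py <<'E'
from h import *
from scipy.optimize import least_squares
def pd(q,prof):
    r=[]
    for a,b in zip(prof[:-1],prof[1:]):
        a,b=np.array(a,float),np.array(b,float);t=np.clip((q-a)@(b-a)/((b-a)@(b-a)),0,1);r.append(np.linalg.norm(q-a-t[:,None]*(b-a),axis=1))
    return np.min(r,0)
def fit(q,prof,O,tilt):
    def f(x):
        a=np.array([x[3],x[4],1]) if tilt else np.array([0,0,1.]);a=a/np.linalg.norm(a);d=q-x[:3];h=d@a
        return pd(np.c_[np.linalg.norm(d-h[:,None]*a,axis=1),h],prof)
    s=least_squares(f,list(O)+([0,0] if tilt else []),loss='soft_l1');return s.x,np.sqrt(np.mean(s.fun**2))
ST=[(0,-30),(11,-30),(16.5,0),(24,0),(24,6),(13.5,6),(13.5,46),(0,46)]
FL=[(22.5,-42),(22.5,0),(18.5,0),(18.5,-43)]
def measure(p,O,F):
    C=cloud(p);b=p['img'].astype(int)
    d=C-O;m=(np.hypot(d[...,0],d[...,1])<32)&(d[...,2]>-36)&(d[...,2]<50)&(b[...,0]-b[...,2]>18)&(C[...,2]>F[2]+3)
    x,e=fit(C[m],ST,O,True);print('stopper',m.sum(),x,e)
    d=C-F;m=(np.hypot(d[...,0],d[...,1])<30)&(d[...,2]>-38)&(d[...,2]<4)&(b.min(-1)>80)
    y,e=fit(C[m],FL,F,False);print('rim',m.sum(),y,e);print('diff',x[:3]-y);return x,y
if __name__=='__main__':
    s=env.state();from g3 import Ot
    O=s['eef_pos']+Rm(s['tcp_rot'])@Ot;print(s['t'],O)
    measure(env.read_camera('side'),O,np.array([616,-214,210]))
E
python3 fit.py
```

```text
11.875 [ 616.241 -211.908  267.942]
stopper 320 [ 616.839 -213.531  267.129    0.005   -0.021] 2.3494479978339777
rim 389 [ 617.011 -214.085  210.951] 1.1047261375742365
diff [-0.172  0.554 56.179]
```

```bash
python3 -m inch '[[0,0,0,-0.31,-0.05,0.95,1],[0,0,0,-0.31,0,0.95,1],[0,0,0,-0.31,0,0.95,1],[0,0,0,-0.31,0,0.95,1],[0,0,0,-0.16,0,0.47,1],[0,0,0,0,0,0,1],[0,0,0,0,0,0,1]]'; python3 fit.py
```

```text
t: 12.8
eef_pos: [611.6, -211.9, 237.3]
tcp_rot: [-3.137, -0.316, 2.807]
ft_force: [0.2, 0.3, -1.5]
opening: 0.274
grip_force: 30.0
12.8 [ 616.311 -213.739  223.67 ]
stopper 244 [ 617.268 -215.795  222.859    0.009   -0.007] 2.46716515454406
rim 278 [ 617.685 -213.443  210.462] 1.3867790479369677
diff [-0.417 -2.352 12.397]
```

```bash
python3 -m inch '[[0,0,0,-0.12,0.07,0.38,1],[0,0,0,-0.12,0,0.38,1],[0,0,0,0,0,0,1]]'; python3 -m inch '[[0,0,0,-0.06,0,0.19,1],[0,0,0,-0.06,0,0.19,1],[0,0,0,0,0,0,1]]';python3 fit.py
```

```text
t: 13.22
eef_pos: [611.5, -211.1, 228.5]
tcp_rot: [-3.137, -0.317, 2.807]
ft_force: [-0.8, -0.1, -0.6]
opening: 0.277
grip_force: 30.0
t: 13.6
eef_pos: [611.6, -211.2, 224.8]
tcp_rot: [-3.137, -0.317, 2.807]
ft_force: [0.6, -0.5, -1.2]
opening: 0.275
grip_force: 30.0
13.6 [ 616.241 -212.982  211.201]
stopper 216 [ 617.242 -215.954  210.152   -0.001   -0.012] 2.5836590936602337
rim 232 [ 617.007 -213.881  212.656] 1.137623864100423
diff [ 0.235 -2.072 -2.503]
```

```bash
python3 -m inch '[[0,0,0,-0.03,0,0.1,1],[0,0,0,0,0,0,1]]'; python3 -m inch '[[0,0,0,-0.03,0,0.1,1],[0,0,0,0,0,0,1]]'
```

```text
t: 13.9
eef_pos: [611.7, -211.3, 224.5]
tcp_rot: [-3.137, -0.316, 2.807]
ft_force: [0.1, -0.3, 5.1]
opening: 0.28
grip_force: 30.0
t: 14.15
eef_pos: [611.7, -211.3, 224.5]
tcp_rot: [-3.137, -0.315, 2.807]
ft_force: [-0.3, 0.2, 11.0]
opening: 0.278
grip_force: 30.0
```

Firm contact at flange height (z stopped at 224.5). I release, back off and check.

```bash
python3 -m inch '[[0,0,0,0.03,0,-0.1,0],[0,0,0,0,0,0,0],[0,0,0,0,0,0,0],[0,0,0,0,0,-1,0],[0,0,0,0,0,-3,0],[0,0,0,0,0,-5,0],[0,0,0,0,0,-5,0]]'; python3 - <<'E'
from fit import *
from scipy.spatial.transform import Rotation as R
x,y=measure(env.read_camera('side'),np.array([617,-214,210.]),np.array([617,-214,210.]))
n,u,l=ax(9.9);P=np.array([484.9,-235.9,38])+5.7*l+2.2*u
th=.425;bar=np.sin(th)*l-np.cos(th)*u   # pointer direction
for sg in(1,-1):
    yt=sg*np.cross(bar,n);Rt=tool(yt,-n);T=P+37*n-19*n
    print(sg);go(Rt,T+100*n);go(Rt,T)
print(env.state()['joints'])
E
```

```text
t: 15.02
eef_pos: [653.3, -225.0, 359.2]
tcp_rot: [-3.137, -0.316, 2.807]
ft_force: [0.7, -0.1, 0.7]
opening: 0.504
grip_force: 0.0
stopper 316 [ 617.098 -214.475  209.988   -0.002    0.007] 1.2561850809892863
rim 228 [ 617.308 -213.772  213.821] 1.1549127731544546
diff [-0.21  -0.703 -3.834]
1
t 15.075 turn [-0.229 -0.774 -0.116] rows>= 4.38593492204575 shift(cm, after turn) [ 29.084 -10.44    8.098] shift(before) [13.199 -8.689 27.762]
t 15.075 turn [-0.229 -0.774 -0.116] rows>= 4.38593492204575 shift(cm, after turn) [ 29.084 -10.44   18.098] shift(before) [ 6.413 -6.219 34.679]
-1
t 15.075 turn [-1.142  0.338  2.785] rows>= 16.282949488391882 shift(cm, after turn) [-29.084  10.44    8.098] shift(before) [13.199 -8.689 27.762]
t 15.075 turn [-1.142  0.338  2.785] rows>= 16.282949488391882 shift(cm, after turn) [-29.084  10.44   18.098] shift(before) [ 6.413 -6.219 34.679]
[-0.415  0.661  0.89  -0.031  1.896 -1.657]
```

The stopper is home: the fit puts its origin at z 210, with no tilt. Next, the dial.

```bash
python3 -m inch '[[-0.038,-0.129,-0.019,0,0,0,0],[-0.038,-0.129,-0.019,0,0,0,0],[-0.038,-0.129,-0.019,0,0,0,0],[-0.038,-0.129,-0.019,0,0,0,0],[-0.038,-0.129,-0.019,0,0,0,0],[-0.038,-0.129,-0.019,0,0,0,0],[0,0,0,4.15,-1.49,0,0],[0,0,0,4.15,-1.49,0,0],[0,0,0,4.15,-1.49,1.2,0],[0,0,0,4.15,-1.49,1.4,0],[0,0,0,4.15,-1.49,1.8,0],[0,0,0,4.15,-1.49,1.8,0],[0,0,0,4.15,-1.49,1.8,0],[0,0,0,0,0,0,0],[0,0,0,0,0,0,0]]'; cat > g4.py <<'E'
from h import *
n,u,l=ax(9.9);P=np.array([484.9,-235.9,38])+5.7*l+2.2*u
def tgt(th):
    bar=np.sin(th)*l-np.cos(th)*u;return tool(np.cross(bar,n),-n),P+20*n
if __name__=='__main__':
    Rt,T=tgt(.425);go(Rt,T+100*n);go(Rt,T);s=env.state();print(s['joints'],s['eef_pos'])
E
python3 g4.py
```

```text
t: 16.95
eef_pos: [446.7, -230.1, 172.7]
tcp_rot: [2.935, 0.4, 2.816]
ft_force: [0.3, -0.1, -0.6]
opening: 0.5
grip_force: 0.0
t 16.95 turn [-0.034 -0.068 -0.031] rows>= 0.4422930331823404 shift(cm, after turn) [ 2.776 -1.979  1.492] shift(before) [ 2.604 -2.007  1.743]
t 16.95 turn [-0.034 -0.068 -0.031] rows>= 0.4422930331823404 shift(cm, after turn) [ 2.776 -1.979 11.492] shift(before) [ 1.93  -1.653 11.714]
[-0.806  0.3    2.13   0.725  0.571 -2.685] [ 446.746 -230.089  172.663]
```

Joint 6 is at its limit; the same grasp a half turn round fits. I turn by +π about the tool's z.

```bash
python3 -m inch '[[0,0,0.1745,0,0,0,0],[0,0,0.1745,0,0,0,0],[0,0,0.1745,0,0,0,0],[0,0,0.1745,0,0,0,0],[0,0,0.1745,0,0,0,0],[0,0,0.1745,0,0,0,0],[0,0,0.1745,0,0,0,0],[0,0,0.1745,0,0,0,0],[0,0,0.1745,0,0,0,0],[0,0,0.1745,0,0,0,0],[0,0,0.1745,0,0,0,0],[0,0,0.1745,0,0,0,0],[0,0,0.1745,0,0,0,0],[0,0,0.1745,0,0,0,0],[0,0,0.1745,0,0,0,0],[0,0,0.1745,0,0,0,0],[0,0,0.1745,0,0,0,0],[0,0,0.1745,0,0,0,0],[0,0,0,0,0,0,0]]'; sed -i 's/tool(np.cross(bar,n),-n)/tool(-np.cross(bar,n),-n)/' g4.py; python3 g4.py
```

```text
t: 19.32
eef_pos: [446.6, -229.9, 172.5]
tcp_rot: [-2.936, -0.4, -0.324]
ft_force: [-0.4, -0.1, -0.6]
opening: 0.498
grip_force: 0.0
t 19.325 turn [ 0.034  0.068 -0.029] rows>= 0.44051414289314755 shift(cm, after turn) [-2.747  1.994  1.484] shift(before) [-2.578  2.016  1.736]
t 19.325 turn [ 0.034  0.068 -0.029] rows>= 0.44051414289314755 shift(cm, after turn) [-2.747  1.994 11.484] shift(before) [-1.899  1.663 11.706]
[-0.806  0.3    2.131  0.724  0.57   0.455] [ 446.563 -229.864  172.497]
```

```bash
python3 -m inch '[[0.034,0.068,-0.029,0,0,0,0],[0,0,0,-1.37,1,0.74,0],[0,0,0,-1.37,1,0.74,0],[0,0,0,0,0,2,0],[0,0,0,0,0,2,0],[0,0,0,0,0,0,0],[0,0,0,0,0,0,0]]';  python3 g4.py; python3 - <<'E'
from h import *
im=[]
for n in('side','top'):
    p=env.read_camera(n)
    o=np.array([460,-235,80.]);c=Rm(p['orientation']).T@(o-p['position']);u=int(p['fx']*c[0]/c[2]+p['cx']);v=int(p['fy']*c[1]/c[2]+p['cy'])
    im.append(cv2.resize(p['img'][v-50:v+50,u-40:u+40,::-1],(400,500),interpolation=3))
cv2.imwrite('pics/g.png',np.hstack(im))
E
```

```text
t: 20.2
eef_pos: [445.7, -236.6, 108.3]
tcp_rot: [-2.908, -0.472, -0.308]
ft_force: [0.4, -0.8, 0.3]
opening: 0.497
grip_force: 0.0
t 20.2 turn [0.    0.001 0.   ] rows>= 0.007432465572550833 shift(cm, after turn) [ 0.071  0.002 -3.977] shift(before) [ 0.066  0.003 -3.977]
t 20.2 turn [0.    0.001 0.   ] rows>= 0.007432465572550833 shift(cm, after turn) [0.071 0.002 6.023] shift(before) [0.079 0.001 6.022]
[-0.858  0.438  2.222  1.185  0.48  -0.111] [ 445.681 -236.64   108.257]
```

View pics/g.png

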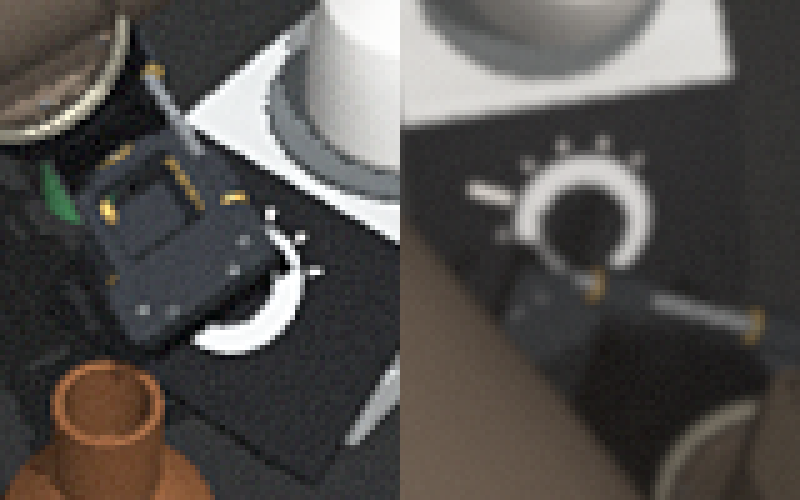

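The fingers stand over the dial, and the oil bottle shows beyond the gripper at left (60,195). I descend gently and watch the force.

```bash
python3 -m inch '[[0,0,0,0.08,0,1.5,0],[0,0,0,0,0,1.5,0],[0,0,0,0,0,1.2,0],[0,0,0,0,0,0.8,0],[0,0,0,0,0,0,0]]';python3 -m inch '[[0,0,0,0,0,0.5,0],[0,0,0,0,0,0.5,0],[0,0,0,0,0,0,0]]';  python3 g4.py; python3 - <<'E'
from h import *
p=env.read_camera('top');print([(w(p,r['centre']).round(),r['score']) for r in env.find_in(p,'oil_bottle')])
p=env.read_camera('side');print([(w(p,r['centre']).round(),r['score']) for r in env.find_in(p,'oil_bottle')])
E
```

```text
t: 20.92
eef_pos: [470.8, -232.5, 64.9]
tcp_rot: [-2.907, -0.471, -0.31]
ft_force: [0.1, 0.3, 0.5]
opening: 0.499
grip_force: 0.0
t: 21.3
eef_pos: [475.7, -231.5, 55.8]
tcp_rot: [-2.907, -0.47, -0.311]
ft_force: [0.1, 0.4, -0.1]
opening: 0.499
grip_force: 0.0
t 21.3 turn [ 0.     0.002 -0.002] rows>= 0.01701885752002157 shift(cm, after turn) [  0.05   -0.002 -10.042] shift(before) [  0.028  -0.002 -10.042]
t 21.3 turn [ 0.     0.002 -0.002] rows>= 0.01701885752002157 shift(cm, after turn) [ 0.05  -0.002 -0.042] shift(before) [ 0.05  -0.002 -0.042]
[-0.795  0.569  2.21   1.463  0.426 -0.355] [ 475.73  -231.522   55.824]
[]
[]
```

```bash
python3 -m inch '[[0,0,0,0,0,0,1],[0,0,0,0,0,0,1],[0,0,0,0,0,0,1],[0,0,0,0,0,0,1],[0,0,0,0,0,0,1],[0,0,0,0,0,0,1]]'; python3 g4.py
```

```text
t: 22.25
eef_pos: [475.7, -231.4, 56.0]
tcp_rot: [-2.907, -0.471, -0.311]
ft_force: [0.6, 1.7, 1.0]
opening: 0.146
grip_force: 30.0
t 22.25 turn [-0.     0.002 -0.002] rows>= 0.0161155270331753 shift(cm, after turn) [  0.045   0.01  -10.022] shift(before) [  0.026   0.009 -10.022]
t 22.25 turn [-0.     0.002 -0.002] rows>= 0.0161155270331753 shift(cm, after turn) [ 0.045  0.01  -0.023] shift(before) [ 0.045  0.01  -0.023]
[-0.795  0.568  2.21   1.463  0.426 -0.355] [ 475.693 -231.439   56.039]
```

```bash
python3 -m inch '[[0,0,0.1,0,0,0,1],[0,0,0.1,0,0,0,1],[0,0,0.1,0,0,0,1],[0,0,0.1,0,0,0,1],[0,0,0.1,0,0,0,1],[0,0,0,0,0,0,1]]'; sed -i 's/tgt(.425)/tgt(2.0)/' g4.py; python3 g4.py
```

```text
t: 23.0
eef_pos: [475.5, -231.8, 55.9]
tcp_rot: [-2.711, -0.304, -0.821]
ft_force: [-1.5, -1.9, -0.8]
opening: 0.143
grip_force: 30.0
t 23.0 turn [0.002 0.    1.073] rows>= 5.7688694073328755 shift(cm, after turn) [ -0.034  -0.052 -10.021] shift(before) [  0.015  -0.036 -10.021]
t 23.0 turn [0.002 0.    1.073] rows>= 5.7688694073328755 shift(cm, after turn) [-0.034 -0.052 -0.021] shift(before) [ 0.029 -0.055 -0.022]
[-0.796  0.569  2.21   1.463  0.426  0.145] [ 475.543 -231.844   55.928]
```

```bash
python3 -m inch '[[0,0,0.1,0,0,0,1],[0,0,0.1,0,0,0,1],[0,0,0.1,0,0,0,1],[0,0,0.1,0,0,0,1],[0,0,0.1,0,0,0,1],[0,0,0.1,0,0,0,1],[0,0,0.1,0,0,0,1],[0,0,0.1,0,0,0,1],[0,0,0.1,0,0,0,1],[0,0,0.1,0,0,0,1],[0,0,0.073,0,0,0,1],[0,0,0,0,0,0,1],[0,0,0,0,0,0,1]]';  python3 g4.py
```

```text
t: 24.62
eef_pos: [474.8, -232.0, 55.5]
tcp_rot: [-2.662, 0.207, -1.775]
ft_force: [-7.2, -3.9, -2.0]
opening: 0.145
grip_force: 30.0
t 24.625 turn [ 0.004 -0.002  0.001] rows>= 0.023828324414315875 shift(cm, after turn) [ -0.073  -0.134 -10.022] shift(before) [ -0.052  -0.098 -10.022]
t 24.625 turn [ 0.004 -0.002  0.001] rows>= 0.023828324414315875 shift(cm, after turn) [-0.073 -0.134 -0.022] shift(before) [-0.073 -0.134 -0.023]
[-0.796  0.569  2.211  1.463  0.424  1.216] [ 474.77  -231.989   55.467]
```

```bash
python3 -m inch '[[0,0,0,0,0,0,0],[0,0,0,0,0,0,0],[0,0,0,0,0,0,0],[0,0,0,0,0,-2,0],[0,0,0,0,0,-4,0],[0,0,0,0,0,-6,0],[0,0,0,0,0,-6,0],[0,0,0,0,0,-6,0],[0,0,0,0,0,0,0]]'; python3 - <<'E'
from h import *
s=env.state();print(s['eef_pos'],s['joints'],Rm(s['tcp_rot']))
v=Rm(s['tcp_rot']).T@np.array([-120,250,150.]);print('away',v/10)
E
```

```text
t: 25.75
eef_pos: [357.2, -253.4, 267.5]
tcp_rot: [-2.656, 0.204, -1.776]
ft_force: [0.7, -0.5, 0.2]
opening: 0.499
grip_force: 0.0
[ 357.25  -253.428  267.456] [-1.077  0.074  2.134  0.668  0.868  1.896] [[-0.2   -0.846  0.494]
 [-0.959  0.273  0.08 ]
 [-0.202 -0.457 -0.866]]
away [-24.606  10.117 -16.917]
```

```bash
python3 -m inch '[[0,0,0,-4,1.6,-2.7,0],[0,0,0,-4,1.6,-2.7,0],[0,0,0,-4,1.6,-2.7,0],[0,0,0,-4,1.6,-2.7,0],[0,0,0,-4,1.6,-2.7,0],[0,0,0,-4,1.6,-2.7,0],[0,0,0,0,0,0,0]]'; python3 - <<'E'
from fit import *
im=[];P0=np.array([484.9,-235.9,38]);n,u,l=ax(9.9)
for k in('side','top'):
    p=env.read_camera(k);C=cloud(p)
    for t in['flask','oil_bottle','mug','tee_stopper','flat_stopper','salt','sugar_jar']:
        print(t,[(w(p,r['centre']).round().tolist()) for r in env.find_in(p,t)[:3]])
    d=C-P0;h=d@n;m=(h>39)&(h<50)&(np.linalg.norm(d-h[...,None]*n,axis=-1)<35);q=d[m]
    if len(q)>5:print(k,'bar',len(q),cv2.minAreaRect(np.c_[q@l,q@u].astype(np.float32)))
    m=(np.abs(C[...,2]-140)<70)&(np.hypot(C[...,0]-616,C[...,1]+213)<60);m&=C[...,2]>70
    # belly centre vs plate
    b=p['img'].astype(int).min(-1);x,e=fit(C[m&(C[...,2]<205)&(b>60)],[(52,-143),(52,-70),(22.5,-45),(22.5,0)],[616,-213,211],False);print('flask fit',x,e)
    if k=='side': measure(p,np.array([617,-214,210.]),np.array([617,-214,210.]))
    o=np.array([530,-225,100.]);c=Rm(p['orientation']).T@(o-p['position']);uu=int(p['fx']*c[0]/c[2]+p['cx']);v=int(p['fy']*c[1]/c[2]+p['cy'])
    im.append(cv2.resize(p['img'][v-75:v+75,uu-50:uu+50,::-1],(400,600),interpolation=3))
cv2.imwrite('pics/k.png',np.hstack(im))
E
```

```text
t: 26.62
eef_pos: [244.2, -8.3, 411.9]
tcp_rot: [-2.656, 0.207, -1.771]
ft_force: [-0.2, -0.1, -0.4]
opening: 0.502
grip_force: 0.0
flask [[314.0, -342.0, 77.0], [671.0, -408.0, 77.0], [593.0, -242.0, 135.0]]
oil_bottle []
mug [[690.0, 265.0, 26.0], [752.0, -188.0, 70.0]]
tee_stopper [[703.0, -8.0, 77.0], [537.0, 158.0, 73.0], [471.0, -237.0, 55.0]]
flat_stopper [[534.0, 222.0, 78.0]]
salt [[424.0, 199.0, 38.0]]
sugar_jar [[705.0, -6.0, 74.0]]
side bar 82 ((3.67417049407959, 0.7791452407836914), (41.22464370727539, 13.269369125366211), 25.30109405517578)
flask fit [ 617.983 -213.149  205.874] 2.1382255443823937
stopper 317 [ 616.587 -214.422  209.791    0.013    0.01 ] 1.2484345411724915
rim 222 [ 617.37  -214.43   213.919] 1.1851022527155082
diff [-0.783  0.008 -4.128]
flask [[671.0, -372.0, 84.0], [331.0, -295.0, 86.0], [597.0, -193.0, 146.0]]
oil_bottle [[483.0, -103.0, 89.0]]
mug [[747.0, -180.0, 49.0]]
tee_stopper [[537.0, 165.0, 80.0]]
flat_stopper [[538.0, 234.0, 85.0]]
salt [[424.0, 206.0, 67.0]]
sugar_jar [[705.0, 12.0, 117.0], [597.0, -191.0, 147.0]]
top bar 89 ((7.4368133544921875, 2.2986602783203125), (40.381805419921875, 14.010184288024902), 27.114152908325195)
flask fit [ 616.854 -211.897  207.643] 2.212786198162442
```

View pics/k.png

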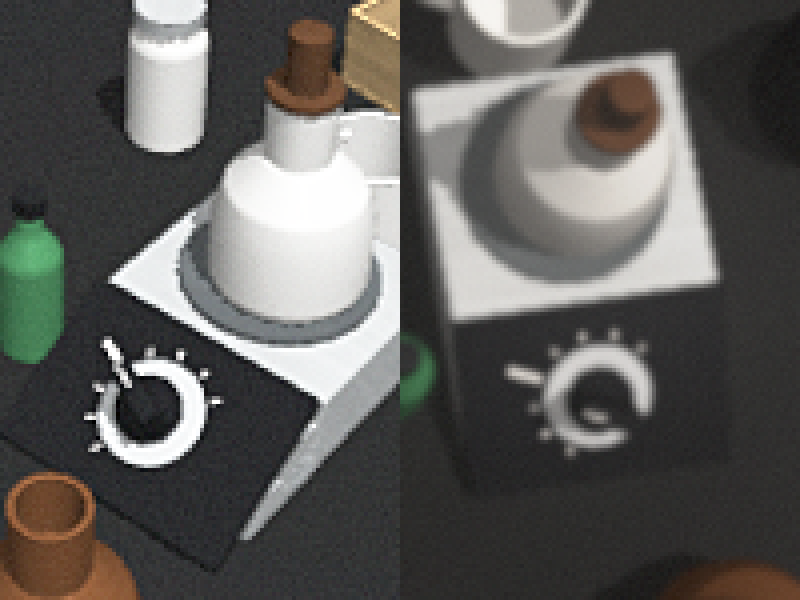

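The final view shows the stopper upright in the white flask (side, (310,70)), with the flask still centred on its plate. The pointer is in line with the long mark (side, from (105,342) to (128,383)). The other things are where they were, and the gripper is clear of everything.

```bash
python3 -c "
from cell import env
print(env.job_done())"
```

```text
the job is handed in; nothing more can be done
None
```

The job is handed in, result not reported: the stopper sits home and upright in the white flask, the dial pointer is at the long mark to within about 0.03 rad as measured, and the arm has let go and is clear, at about 27 s.

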